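# Set the large hotplate to its third click

## Task

The numbers have worn off these two second-hand hotplates, so count the clicks: set the dial of the hotplate with the larger heating plate to the third click clockwise from off, and let go of it. Leave the dial of the smaller hotplate at off.

Things in the scene. Friction and masses are not known exactly. Their poses are not given: they have to be found in the camera images.
- dial (a joint): Angle (rad) of the large hotplate's dial: 0 is off, an end stop; it grows clockwise seen from above. Click stops every 25 degrees: off 0, first 0.436, second 0.873, third 1.309, ... sixth 2.618, the other end stop. Let go between stops, it springs to the nearest. Turning past a stop takes about 0.06 N m. It starts at off, the first or the second click.
- dial_grip (a point): Grip point of the large hotplate's dial, on its upright turning axis, 97 mm above the table. Black disc 48 mm across with an upright bar 44 mm long, 14 mm thick, to be pinched across its thickness; bar top 9 mm above this point, disc top 23 mm below. Axes turn with the dial: x along the bar, away from the pointer end (white line); z up.
- hob_large: Hotplate with the LARGER heating plate, a dark disc 185 mm across. White casing 320 (x) x 240 mm, 60 mm high, that does not shift; origin: centre of its underside. Plate centre at x +45 mm, 8 mm proud. Dial axis at x -110 mm, towards the robot. Round the dial a black spot at -x marks off (the pointer faces it at 0), then six black strokes mark the clicks.
- hob_small: Like hotplate with the SMALLER heating plate, a dark disc 125 mm across; casing, dial, marks, origin and axes as the large one's. The two stand side by side, either one on the left.
- small_dial (a joint): Angle (rad) of the small hotplate's dial, same kind and clicks. It starts at 0, off, and must stay there.

How it is judged:
By the outcome, as a careful person would: the job done as asked, in the order asked, and still so for the second after the job is handed in, with the robot touching nothing.
It also fails if it takes over 32 s, if anything falls off the work surface, if the arm or the gripper's body presses on something with over 40 N, if the wrist force passes 120 N, or if a joint passes its speed limit or range.

## Robot

A 6-joint arm with a two-finger parallel gripper is mounted at the origin on the work surface. World frame = base frame: x ahead of the robot, y to its left, z up, the work surface at z = 0. Lengths are in mm, angles in rad, forces in N, time in s.
With the tool pointing down it reaches from about 300 to 775 mm from the base axis. Payload 14.6 kg.
Tool frame: the origin (TCP) lies midway between the tips of the shut fingers; the grasp point (between the pads) lies behind it (manip.grip_depth is the z of the grasp point in the tool frame, in mm); z points along the fingers, y is the line along which they close (so a half turn about z gives the same grasp; the last joint's range is limited). The gripper opens to 94 mm and grips with 3 to 60 N. Pads are 16 mm wide; open, the fingers measure 119 mm over their backs; the gripper's body (75 mm by 177 mm) begins 78 mm behind the grasp point.
Start: joints at [-0.067, 0.3, 1.521, -0, 1.321, -0.067], TCP at [549.99, -0.002, 205.446] pointing down, gripper open.
Joint ranges: [-3.03, 3.03], [-0.79, 2.21], [0.23, 2.52], [-1.04, 4.18], [0, 3.07], [-2.55, 2.55]. Speed limits (rad/s): [2.22, 2.22, 2.57, 3.14, 3.14, 3.14].

## Interface

Orientations are given as [roll, pitch, yaw] about the fixed x, y, z axes, in that order (R = Rz(yaw) Ry(pitch) Rx(roll)).
In Python, from cell import manip, eyes, sign_off gives the robot as it stands (manip), with the cameras (eyes) and the job as plain functions.
- The arm moves only by the tool run_rows, called after ">>>" by a JSON object that holds its "fn" and its "kwargs", one argument or row to a line. Schema: {"type":"object","properties":{"rows":{"type":"array","items":{"type":"array","prefixItems":[{"type":"array","items":{"type":"number"},"minItems":3,"maxItems":3},{"type":"array","items":{"type":"number"},"minItems":3,"maxItems":3}],"minItems":2,"maxItems":2},"minItems":1,"maxItems":5},"jaw":{"type":"number"},"grip_n":{"type":"number"},"only":{"type":"string"},"quiet":{"type":"boolean"},"lines":{"type":"string"}},"required":["rows"],"additionalProperties":false}. rows is a list of rows, 1 to 5 of them, each written [[dx, dy, dz], [rx, ry, rz]]: dx, dy, dz in shares of 0.8 m (1.0 is 0.8 m), then a rotation vector rx, ry, rz in fractions of the full range, 1 being 90 degrees; each row is the pose to reach, as a shift and turn from the pose commanded when the call began, along the tool's axes at that moment; what a row does not reach only later rows make up. A row lasts 1/10 s, in which the tool goes at most 50 mm and 0.15 rad, less where a joint would pass 70% of its speed; a pose out of reach is approached as far as the arm can. jaw is the finger opening in mm, set as the call begins (left out keeps the last). The fingers move at their own pace and stop on an object; grip_n is the grip in N (left out, the last holds). Time passes only in rows, so rows that do not move let the fingers close. The tool returns the time, the measured TCP pose, the force, the opening and the grip force at its end. only (a regular expression) keeps the lines of the reply that match it, lines (a string "A,B") keeps lines A to B, and quiet returns only ok. Input that does not fit is refused with a message, and nothing moves.
- manip.read_state(): the state, without advancing time (a new reading comes with each control period).
- eyes.camera(name): name is "scene" or "side" or "wrist"; returns (picture, depth): 420x560x3 uint8, red, green, blue; 420x560 float32, mm along the optical axis (not along the pixel's ray), 0 where there is no reading.
- eyes.camera_info(name): a dict with "K" (3x3 intrinsics, pixels), "dist" ([k1, k2, p1, p2, k3] as OpenCV has them; the pictures are not rectified), "rvec" (rotation vector, rad) and "tvec" (3), from world to camera coordinates, as OpenCV has them; the wrist camera has in their place "mount" (4x4, takes a point from camera to tool coordinates, whose origin is the TCP and whose axes are the flange's). Camera axes: x right, y down, z forward; pixel columns grow to the right and rows downward; lengths in mm; the calibration is good to about 2 mm. A picture is of the moment at which its call begins: read the wrist's pose just before it. camera_info takes no time and is no camera call.
- sign_off(): hands the job in; it is judged then, once.
The state is a dict: "clock": time; "joints": joint angles; "qd": joint speeds; "effort": joint torques, N m; "eef_pos": TCP position; "eef_rot": TCP orientation; "wrist_force": force on the tool from outside, world axes, zero at the start; "moment": the same for the moment, N m; "finger_gap": finger opening in mm; "finger_force": force on a finger pad.
Only numpy, scipy, OpenCV 4.12 (cv2) and the standard library are available. Lean on these libraries where they do the work, as an engineer would, in place of code of your own. Each camera call takes 0.05 s, during which the arm holds its last target. There are 200 camera calls.

## Working session

There is one attempt and no reset: what is moved stays moved. The work goes in short steps, Python scripts to look and compute and a tool call to move; the robot and the scene stay as the last step left them, time stands still between calls to the robot, and variables do not carry over. Pictures are saved under pics/ and viewed, at most 10 in all, crops included, and the job is handed in when it is done.

```bash
ls; mkdir -p pics
```

Run:
```python
from cell import manip, eyes, sign_off
import cv2,numpy as np
p,d=eyes.camera("scene");cv2.imwrite("pics/scene.png",p[:,:,::-1]);np.save("scene_d.npy",d)
p,d=eyes.camera("wrist");cv2.imwrite("pics/wrist.png",p[:,:,::-1]);np.save("wrist_d.npy",d)
print(manip.grip_depth,manip.read_state());print(eyes.camera_info("scene"),eyes.camera_info("wrist"))
```

```text
cell.py
pics
-18.8 {'clock': 0.1, 'joints': array([-6.66333621e-02,  3.00395788e-01,  1.52150342e+00,  1.75144310e-05,
        1.32068641e+00, -6.66232215e-02]), 'qd': array([-0.0016237 , -0.00305083, -0.00162763,  0.00025667,  0.00130538,
        0.00081446]), 'effort': array([ 1.84928511e-03, -5.32644153e+01, -3.53284299e+01,  7.10431044e-02,
        2.34944851e-02, -7.30603051e-05]), 'eef_pos': array([ 5.49774687e+02, -1.64422389e-03,  2.04960490e+02]), 'eef_rot': array([-3.14060303e+00, -8.30328139e-05,  1.57078180e+00]), 'wrist_force': array([ 0.1783379 ,  0.09895002, -0.04643508]), 'moment': array([ 0.01869132, -0.0573295 ,  0.01980948]), 'finger_force': 0.0, 'finger_gap': 93.93118721474157}
{'K': array([[393.73246184,   0.        , 282.54023778],
       [  0.        , 393.73246184, 212.672473  ],
       [  0.        ,   0.        ,   1.        ]]), 'dist': array([0.03222771, 0.        , 0.        , 0.        , 0.        ]), 'rvec': array([ 1.3589717 ,  2.3552884 , -0.77328664]), 'tvec': array([ 325.04797545, -366.5666237 , 1115.51670766])} {'K': array([[306.25039028,   0.        , 284.00975573],
       [  0.        , 306.25039028, 204.05991325],
       [  0.        ,   0.        ,   1.        ]]), 'dist': array([-0.06775398,  0.        ,  0.        ,  0.        ,  0.        ]), 'mount': array([[-3.47069695e-04, -9.61027901e-01, -2.76451177e-01,
         8.01779078e+01],
       [ 9.99999937e-01, -3.11564998e-04, -1.72352372e-04,
         4.51251541e-01],
       [ 7.95029281e-05, -2.76451219e-01,  9.61027948e-01,
        -1.80227303e+02],
       [ 0.00000000e+00,  0.00000000e+00,  0.00000000e+00,
         1.00000000e+00]])}
```

View pics/scene.png

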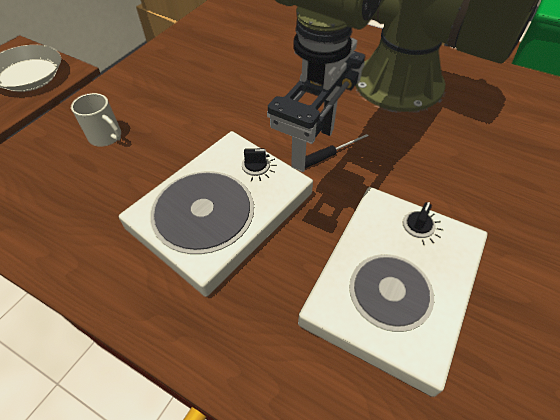

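View pics/wrist.png

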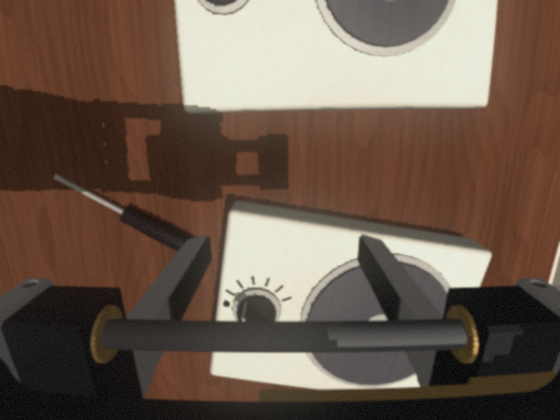

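Scene view: the large plate (centre 203,208) is on the robot's right (−y), with its dial at about (256,160). The small hotplate's dial is at (421,222). In the wrist view the large dial is at (257,308), off spot at (227,303), partly hidden by the gripper. I'll shift the wrist towards −y to see it clearly.

The manual's scale: shifts go in shares of 0.8 m and turns go in shares of 90 degrees. Converting my numbers, -120 mm / 800 = -0.15, -80 mm / 800 = -0.1.

>>> {"fn": "run_rows", "kwargs": {
  "rows": [
    [[-0.05,0,0],[0,0,0]],
    [[-0.1,0,0],[0,0,0]],
    [[-0.15,0,0],[0,0,0]],
    [[-0.15,0,0],[0,0,0]],
    [[-0.15,0,0],[0,0,0]]
  ]
}}

```text
clock: 0.6
eef_pos: [549.8, -120.4, 205.1]
eef_rot: [-3.141, -0.0, 1.569]
wrist_force: [0.2, 0.8, 0.3]
finger_gap: 93.9
finger_force: 0.0
```

Run:
```python
from cell import manip, eyes, sign_off
import cv2,numpy as np
s=manip.read_state()
p,d=eyes.camera("wrist");np.save("w2_d.npy",d);print(s["eef_pos"],s["eef_rot"])
np.savez("w2.npz",p=p,d=d,pos=s["eef_pos"],rot=s["eef_rot"])
cv2.imwrite("pics/w2.png",p[:,:,::-1])
```

```text
[ 549.77492684 -120.38685885  205.05258656] [-3.14089791e+00 -3.77227111e-04  1.56924552e+00]
```

View pics/w2.png

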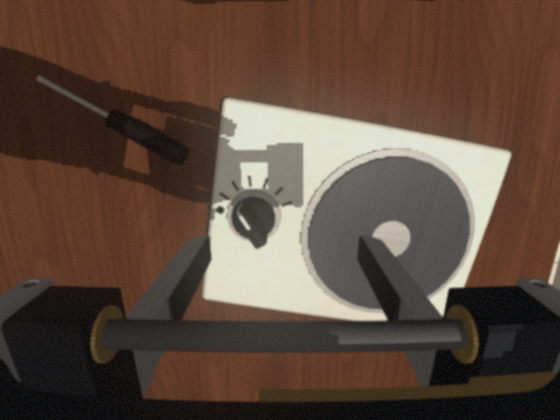

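The large hotplate is clear: dial disc about (253,215), off spot (220,210), plate cap (392,238). I'll enlarge the dial.

Run:
```python
import cv2,numpy as np
p=np.load("w2.npz")["p"]
c=p[160:270,190:320,::-1]; c=cv2.resize(c,None,fx=5,fy=5,interpolation=cv2.INTER_CUBIC)
c=np.clip(c.astype(float)*1.6+10,0,255).astype(np.uint8)
cv2.imwrite("pics/w2c.png",c)
```

```text
(no output)
```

View pics/w2c.png

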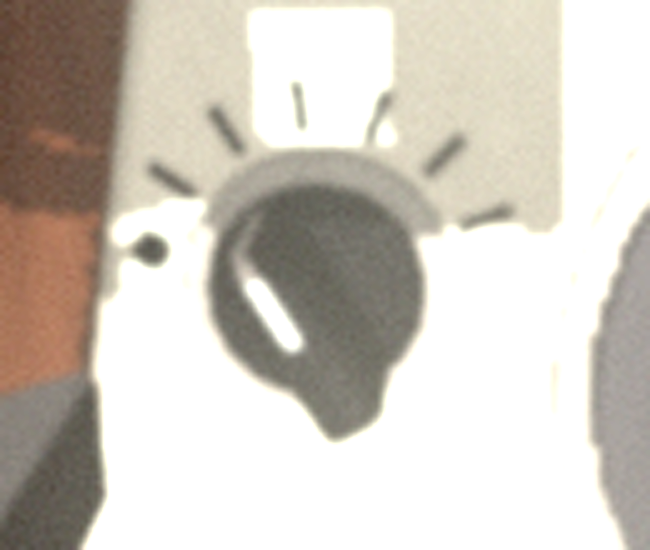

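Enlarged: off spot at crop (150,249), stroke middles near (172,180), (226,130), (298,106), (380,117), (445,155), (487,215). The white line runs (250,282)–(295,345) with the pointer end upper left. Next I'll unproject these points.

Create h.py:
```python
import cv2,numpy as np
from scipy.spatial.transform import Rotation as Ro
from cell import manip, eyes, sign_off
def unproj(uv,z,pos,rot):
    i=eyes.camera_info("wrist");M=i["mount"];R=Ro.from_euler("xyz",rot).as_matrix()
    n=cv2.undistortPoints(np.array(uv,float).reshape(-1,1,2),i["K"],i["dist"])[:,0]
    r=np.c_[n,np.ones(len(n))]@(R@M[:3,:3]).T; o=R@M[:3,3]+pos
    return o+r*((z-o[2])/r[:,2])[:,None]
```

Run:
```python
from h import *
from scipy.optimize import least_squares
f=np.load("w2.npz");pos,rot=f["pos"],f["rot"]
c=lambda L:[(190+(u+.5)/5-.5,160+(v+.5)/5-.5) for u,v in L]
m=unproj(c([(150,249),(172,180),(226,130),(298,106),(380,117),(445,155),(487,215)]),60,pos,rot)[:,:2]
l=unproj(c([(250,282),(295,345)]),106,pos,rot)
r=unproj(c([(317,290)]),74,pos,rot); print("disc c",r)
a=np.arange(7)*np.radians(25)
g=lambda p:(p[:2]+p[2]*np.c_[np.cos(p[3]-a),np.sin(p[3]-a)]-m).ravel()
s=least_squares(g,[*m.mean(0),33,np.pi]);print("fit centre,r,offdir",s.x,np.round(s.fun,1))
v=l[0]-l[1];print(l,"pointer dir",np.degrees(np.arctan2(v[1],v[0])),"off",np.degrees(s.x[3]))
print("corners/plate",unproj([(226,99),(511,153),(206,297)],60,pos,rot),unproj([(392,238)],68,pos,rot))
```

```text
disc c [[ 516.78752122 -144.75126745   74.        ]]
fit centre,r,offdir [ 516.66394718 -146.30388091   39.14563371    2.97817023] [-0.2 -0.1  0.3 -0.3  0.2  0.1  0.4  0.1 -0.5  0.6 -0.1  0.1 -0.1 -0.5]
[[ 507.395577   -132.38004187  106.        ]
 [ 515.61750132 -145.28757444  106.        ]] pointer dir 122.49658720663273 off 170.63658488991348
corners/plate [[ 491.31851919  -22.56487635   60.        ]
 [ 799.57316639  -75.76814762   60.        ]
 [ 454.21273601 -252.07773639   60.        ]] [[ 671.37205949 -171.32299752   68.        ]]
```

Dial axis is about (517,−146). Off direction is 170.7° and the pointer is at 122.5°, so the dial is about 48° on: the second click. It needs one more click, with the fingers' closing line at world 30.7°.

Scaled: -33 mm / 800 = -0.0413, -25 mm / 800 = -0.0313, -0.535 rad / 1.5708 = -0.3406.

>>> {"fn": "run_rows", "kwargs": {
  "rows": [
    [[-0.01,-0.0125,0],[0,0,-0.0891]],
    [[-0.0213,-0.0275,0],[0,0,-0.1783]],
    [[-0.0313,-0.0413,0],[0,0,-0.2674]],
    [[-0.0313,-0.0413,0],[0,0,-0.3406]],
    [[-0.0313,-0.0413,0],[0,0,-0.3406]]
  ],
  "jaw": 60
}}

```text
clock: 1.15
eef_pos: [517.0, -144.0, 205.6]
eef_rot: [3.141, 0.0, 2.109]
wrist_force: [1.0, 0.3, 0.3]
finger_gap: 60.8
finger_force: 0.0
```

>>> {"fn": "run_rows", "kwargs": {
  "rows": [
    [[0,0,0.0438],[0,0,0]],
    [[0,0,0.0875],[0,0,0]],
    [[0,0,0.125],[0,0,0]],
    [[0,0,0.155],[0,0,0]],
    [[0,0,0.155],[0,0,0]]
  ]
}}

```text
clock: 1.65
eef_pos: [515.7, -143.6, 78.6]
eef_rot: [-3.138, -0.004, 2.104]
wrist_force: [-1.2, -0.8, -0.2]
finger_gap: 60.1
finger_force: 0.0
```

>>> {"fn": "run_rows", "kwargs": {
  "rows": [
    [[0,0,0],[0,0,0]],
    [[0,0,0],[0,0,0]]
  ]
}}

```text
clock: 1.85
eef_pos: [517.9, -144.9, 83.0]
eef_rot: [3.14, 0.002, 2.105]
wrist_force: [0.3, -0.9, 0.0]
finger_gap: 60.2
finger_force: 0.0
```

Run:
```python
from cell import manip, eyes, sign_off
import cv2
print(manip.read_state()["joints"])
p,d=eyes.camera("side");cv2.imwrite("pics/side.png",p[:,:,::-1])
```

```text
[-3.40967971e-01  4.05791502e-01  1.68345220e+00  3.79451877e-05
  1.05005890e+00 -8.75355779e-01]
```

View pics/side.png

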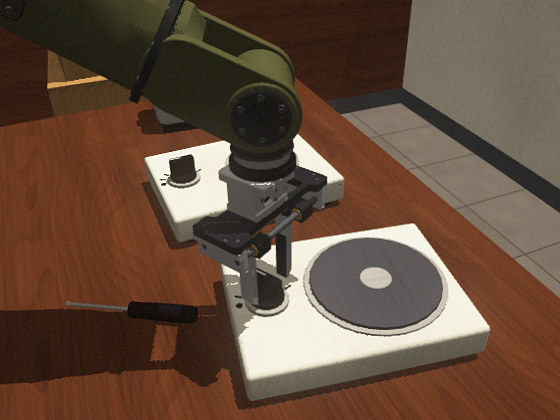

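The fingers straddle the dial bar around (268,290), and the bar sits between them. Closing now, with moderate force.

>>> {"fn": "run_rows", "kwargs": {
  "rows": [
    [[0,0,0],[0,0,0]],
    [[0,0,0],[0,0,0]],
    [[0,0,0],[0,0,0]],
    [[0,0,0],[0,0,0]],
    [[0,0,0],[0,0,0]]
  ],
  "jaw": 8,
  "grip_n": 25
}}

```text
clock: 2.4
eef_pos: [517.0, -145.0, 81.5]
eef_rot: [3.142, 0.0, 2.106]
wrist_force: [-0.5, 0.5, -0.3]
finger_gap: 23.3
finger_force: 0.0
```

>>> {"fn": "run_rows", "kwargs": {
  "rows": [
    [[0,0,0],[0,0,0]],
    [[0,0,0],[0,0,0]],
    [[0,0,0],[0,0,0]]
  ]
}}

```text
clock: 2.7
eef_pos: [516.2, -145.5, 81.5]
eef_rot: [-3.14, -0.001, 2.106]
wrist_force: [-6.6, -3.1, 4.4]
finger_gap: 14.0
finger_force: 25.0
```

Scaled: 0.436 rad / 1.5708 = 0.2776.

>>> {"fn": "run_rows", "kwargs": {
  "rows": [
    [[0,0,0],[0,0,0.07]],
    [[0,0,0],[0,0,0.1401]],
    [[0,0,0],[0,0,0.2101]],
    [[0,0,0],[0,0,0.2776]],
    [[0,0,0],[0,0,0.2776]]
  ]
}}

```text
clock: 3.2
eef_pos: [516.2, -145.5, 81.4]
eef_rot: [-3.14, 0.0, 1.666]
wrist_force: [-7.4, -3.4, 4.4]
finger_gap: 13.3
finger_force: 25.0
```

>>> {"fn": "run_rows", "kwargs": {
  "rows": [
    [[0,0,0],[0,0,0]],
    [[0,0,0],[0,0,0]]
  ]
}}

```text
clock: 3.4
eef_pos: [516.2, -145.4, 81.4]
eef_rot: [-3.14, 0.0, 1.67]
wrist_force: [-7.5, -3.6, 3.2]
finger_gap: 13.5
finger_force: 25.0
```

```bash
python3 -c "
from cell import manip, eyes, sign_off;print(manip.read_state()['moment'])"
```

```text
[-0.77099426  1.3356967  -0.02150452]
```

Turned one click. Now I'll release it, rise and back off to +y to look again.

>>> {"fn": "run_rows", "kwargs": {
  "rows": [
    [[0,0,0],[0,0,0]],
    [[0,0,0],[0,0,0]],
    [[0,0,0],[0,0,0]],
    [[0,0,0],[0,0,0]],
    [[0,0,0],[0,0,0]]
  ],
  "jaw": 60
}}

```text
clock: 3.9
eef_pos: [517.0, -144.9, 81.4]
eef_rot: [-3.142, -0.0, 1.67]
wrist_force: [-0.3, 0.2, -0.0]
finger_gap: 50.1
finger_force: 0.0
```

>>> {"fn": "run_rows", "kwargs": {
  "rows": [
    [[0,0,-0.0375],[0,0,0]],
    [[0,0,-0.0813],[0,0,0]],
    [[0,0,-0.125],[0,0,0]],
    [[0,0,-0.155],[0,0,0]],
    [[0,0,-0.155],[0,0,0]]
  ]
}}

```text
clock: 4.4
eef_pos: [518.1, -145.4, 208.9]
eef_rot: [3.136, 0.002, 1.67]
wrist_force: [-0.0, -0.3, -0.5]
finger_gap: 59.7
finger_force: 0.0
```

>>> {"fn": "run_rows", "kwargs": {
  "rows": [
    [[0,0.0375,0],[0,0,0.0637]],
    [[0.025,0.0375,0],[0,0,0.0637]],
    [[0.025,0.0375,0],[0,0,0.0637]],
    [[0.025,0.0375,0],[0,0,0.0637]],
    [[0.025,0.0375,0],[0,0,0.0637]]
  ],
  "jaw": 94
}}

```text
clock: 4.9
eef_pos: [544.6, -122.6, 205.1]
eef_rot: [-3.141, 0.0, 1.57]
wrist_force: [0.5, 0.4, -0.8]
finger_gap: 93.4
finger_force: 0.0
```

Run:
```python
from cell import manip, eyes, sign_off
import cv2,numpy as np
s=manip.read_state()
p,d=eyes.camera("wrist");np.savez("w3.npz",p=p,pos=s["eef_pos"],rot=s["eef_rot"])
cv2.imwrite("pics/w3.png",p[:,:,::-1])
c=cv2.resize(p[160:270,190:320,::-1],None,fx=5,fy=5,interpolation=cv2.INTER_CUBIC)
cv2.imwrite("pics/w3c.png",np.clip(c.astype(float)*1.6+10,0,255).astype(np.uint8))
```

```text
(no output)
```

View pics/w3c.png

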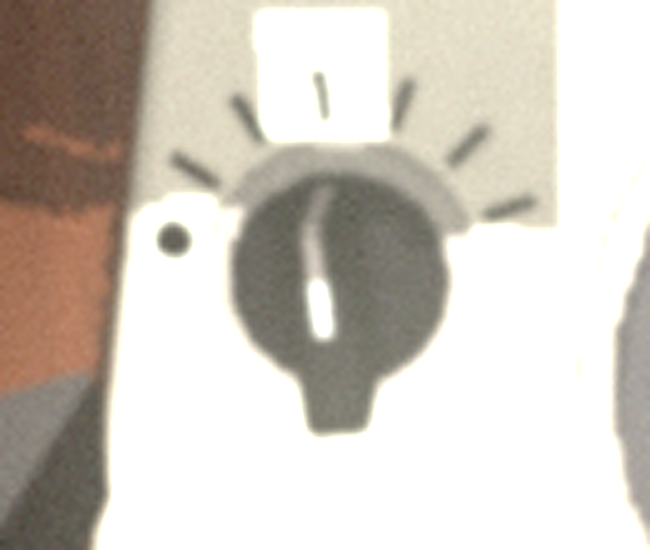

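The white line now runs (312,235)–(323,338), about 96° against the 95.7° expected for the third click. It's parallel to the third stroke at (321,95), the dial is released, and the small dial was never touched.

```bash
python3 -c "
from cell import manip, eyes, sign_off;print(sign_off())"
```

```text
the job is handed in; nothing more can be done
None
```

The large hotplate's dial started at the second click; I turned it one click clockwise to the third, released it and checked it with the wrist camera, left the small dial untouched at off, and handed the job in at about 5 s.

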